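# Pin a pivot plate under its hinge bracket

### The job

Slide the steel pivot plate flat along the bench by its upright fin, without lifting it, in between the guide rails of the hinge jig until it is home against the stop and its bushing stands right under the jig's upper bushing. Then take the long pin (not the stub) out of the wooden block, thread it down through the upper bushing and on into the plate's bushing until its tip is past the middle of that lower bushing but still clear of the bench. Finish while holding the pin there, still and upright in the gripper; leave the stub pin, breaker, junction box and screwdriver where they are.

Things in the scene. Friction and masses are not known exactly. Their poses are not given: they have to be found in the camera images.
- jig: Steel hinge jig fixed to the bench. Origin on the bench under the axis of its upper bushing; z up; the plate slides in along +x (open mouth at the -x side, post at the +x side). Two rails 12 mm high, 83 mm apart between inner faces, run along x from -70 to +30 mm; before that they flare out to a mouth about 109 mm wide at x = -112 mm.
- jig_stop (a point): Middle of the top edge of the jig's stop, a 12 mm high bar across the inner end of the rails; its face lies at x = +30 mm in the jig's frame.
- jig_post (a point): Top of the jig's grey post, 104 mm high, 26 (x) x 50 (y) mm, centred at x = +67 mm in the jig's frame. From it an arm 30 mm wide, top at 102 mm, reaches to the upper bushing.
- jig_mouth (a point): Centre of the top mouth of the jig's upper bushing: a vertical steel tube, 36 mm outside, 16 mm bore, from 80 to 104 mm above the bench.
- plate: Loose flat steel pivot plate, 0.4 to 0.85 kg, 150 (x) x 80 (y) x 8 mm. Origin at the centre of its underside, z up. A bushing stands at x = +45 mm, an upright fin at x = -50 mm. Fully home, its x lies along the jig's x, its +x edge touches the stop, the bushings are coaxial and its origin is at x = -45 mm in the jig; side play between the rails is 1.5 mm each way.
- plate_mouth (a point): Centre of the top mouth of the plate's bushing, 40 mm above the plate's underside; round, 36 mm outside, 16 mm bore right through bushing and plate.
- plate_fin (a point): Middle of the top edge of the plate's fin, 60 mm above the underside; the fin is 10 mm thick (y) and 45 mm long (x).
- rack: Wooden pin block fixed to the bench, 130 (x) x 60 (y) x 50 mm, origin at the centre of its underside. Two upright blind holes, 13.5 mm bore and 35 mm deep (floor 15 mm above the bench), at x = -35 and +35 mm; the long pin stands in one and the stub in the other, which in which varies.
- pin: The long steel hinge pin, 0.2 kg, 165 mm long, standing upright in the wooden block at the start. Origin at the centre of its tip (lower end), z along the pin to the head. The tip tapers from 6 mm to 12 mm over 12 mm; the shank is 12 mm thick up to 125 mm from the tip; then a plain round head 20 mm thick and 40 mm long, too thick for the bushings.
- pin_head (a point): Centre of the top face of the long pin's head, 165 mm from the tip.
- stub: Stub pin, same form and thickness but 85 mm long (head 30 mm), in the block's other hole. Origin at its tip. Bystander: leave it.
- breaker: White three-pole breaker, 54 x 85 x 77 mm high, on the bench, origin at the centre of its underside. Bystander.
- jbox: Grey plastic junction box, 84 x 84 x 44 mm high, on the bench, origin at the centre of its underside. Bystander.
- driver: Screwdriver lying on the bench beyond the jig, about 200 mm long, handle and all. Bystander.

How it is judged:
By the outcome, as a careful person would: the job done as asked, in the order asked, and still so for the second after the job is handed in, while the arm keeps its last pose, push and grip.
It also fails if it takes over 72 s, if anything falls off the work surface, if the arm or the gripper's body presses on something with over 40 N, if the wrist force passes 120 N, or if a joint passes its speed limit or range.

### The arm

A 6-joint arm with a two-finger parallel gripper is mounted at the origin on the work surface. World frame = base frame: x ahead of the robot, y to its left, z up, the work surface at z = 0. Lengths are in m, angles in degrees, forces in N, time in s.
With the tool pointing down it reaches from about 0.3 to 0.85 m from the base axis. Payload 5.4 kg.
Tool frame: the origin (TCP) lies at the very end of the fingers, on their centre line; the grasp point (between the pads) lies 19 mm behind it; z points along the fingers, y is the line along which they close (so a half turn about z gives the same grasp; the last joint's range is limited). The gripper opens to 85 mm and grips with 20 to 120 N. Pads are 22 mm wide; open, the fingers measure 114 mm over their backs; the gripper's body (76 mm by 85 mm) begins 54 mm behind the grasp point. The pads swing forward as they close: fully open they stand 13 mm farther back than shut.
Start: joints at [63.535, 9.076, 91.501, -0, 79.423, -12.038], TCP at [0.143, 0.557, 0.231] pointing down, gripper open.
Joint ranges: [-166.64, 166.64], [-54.1, 131.32], [10.49, 154.53], [-73.88, 253.88], [9.74, 151.15], [-171.62, 171.62]. Speed limits (degrees/s): [147.25, 147.25, 180, 180, 180, 180].

### API

Orientations are given as a 3x3 rotation matrix whose columns are the frame's x, y, z axes.
In Python, from station import env, camera, camera_info, models gives the robot as it stands. The module is installed in compiled form; this text tells all that it offers.
- The arm moves only by the tool servo_tool, never from a script. Its argument "commands" is a list that holds one entry, the list of rows, each a list of 4 numbers: the shift along the tool's x, y, z in m, then the turn about the tool's z in rad. A call has 1 to 20 rows; each row is the pose to reach, as a shift and turn from the pose commanded when the call began, along the tool's axes at that moment; what a row does not reach only later rows make up. A row lasts 1/12 s, in which the tool goes at most 41.7 mm and 7.16 degrees, less where a joint would pass 70% of its speed; a pose out of reach is approached as far as the arm can. A call with a gripper value outside its range is refused whole. "jaw" is the finger opening in m, from 0 to 0.0854, set as the call begins (left out, the last holds). The fingers move at their own pace and stop on an object; the grip force is fixed at half the most. Time passes only in rows, so rows that repeat a pose let the fingers close. It gives the time, the measured TCP pose, the force, the opening and the grip force at its end, in the units of the state.
- env.read_state(): the state, without advancing time (a new reading comes with each control period).
- camera(name): name is "scene" or "side" or "wrist"; returns (picture, depth): 384x512x3 uint8, blue, green, red; 384x512 float32, m along the optical axis (not along the pixel's ray), 0 where there is no reading.
- camera_info(name): a dict with "vertical_fov" (degrees; the focal length in pixels is half the picture's height over the tangent of half this angle, whatever the lens; pixels are square), "cx", "cy" (the principal point, pixels), "R" (3x3) and "t" (3): a world point X has camera coordinates R X + t; the wrist camera has in their place "mount" (4x4, takes a point from camera to tool coordinates, whose origin is the TCP and whose axes are the flange's). Camera axes: x right, y down, z forward; pixel columns grow to the right and rows downward; lengths in m; the calibration is good to about 2 mm. The wrist camera is an equidistant fisheye: a pixel r from the principal point sees the ray r / f radians off the axis. A picture is of the moment at which its call begins: read the wrist's pose just before it. camera_info takes no time and is no camera call.
- env.sign_off(): hands the job in; it is judged then, once.
Trained networks look in the newest picture that a camera, given by its name, has taken for a name from the list of things; names that differ only in an ending like _2 or _b are one class to them, and where a whole thing is asked for, a point or a joint stands for the part that bears it (a point fixed in the world has none). Each returns a list of dicts, best first, with "confidence" (0 to 1); they miss things now and then, are a little off and sometimes report something else, mostly with a low value. They report only what shows in the picture. A call takes as long as a camera call.
- models.spot_in(name, camera): "bbox" ([left, top, right, bottom] in pixels, round what is visible of it).
- models.trace(name, camera): "pixels" (384x512 bool, what is visible of it) and "bbox" ([left, top, right, bottom] in pixels, round what is visible of it).
The state is a dict: "time": time; "joint_positions": joint angles; "dq": joint speeds; "joint_torque": joint torques, N m; "ee_pos": TCP position; "orientation": TCP orientation; "wrist_force": force on the tool from outside, world axes, zero at the start; "moment": the same for the moment, N m; "finger_gap": opening from 0.0 (shut) to 1.0 (fully open); "finger_force": force on a finger pad.
Only numpy, scipy, OpenCV 4.12 (cv2) and the standard library are available. Lean on these libraries where they do the work, as an engineer would, in place of code of your own. Each camera call takes 0.05 s, during which the arm holds its last target. There are 200 camera calls.

## Working session

There is one attempt and no reset: what is moved stays moved. The work goes in short steps, Python scripts to look and compute and a tool call to move; the robot and the scene stay as the last step left them, time stands still between calls to the robot, and variables do not carry over. Pictures are saved under pics/ and viewed, at most 10 in all, crops included, and the job is handed in when it is done.

Besides the shell and the picture viewer there is one more tool, called as a command line: name --argument value ..., lists and objects as JSON in quotes. servo_tool: Moves the arm, as the interface text tells. Its arguments: {"type":"object","properties":{"commands":{"type":"array"},"jaw":{"type":"number"}},"required":["commands"]}

```bash
mkdir -p pics
cat > h.py <<'E'
import numpy as np, cv2
from station import env, camera, camera_info, models
def f_of(ci): return 192/np.tan(np.radians(ci["vertical_fov"])/2)
def cloud(name, depth, st=None):
    ci=camera_info(name); f=f_of(ci)
    v,u=np.mgrid[0:384,0:512].astype(float)
    x=u-ci["cx"]; y=v-ci["cy"]
    if name!="wrist":
        P=np.stack([x/f*depth,y/f*depth,depth],-1)
        R=np.array(ci["R"]);t=np.array(ci["t"]).ravel()
        return (P-t)@R
    r=np.hypot(x,y)+1e-9; th=r/f; k=np.tan(th)*depth/r
    P=np.stack([x*k,y*k,depth],-1)
    M=np.array(ci["mount"]); P=P@M[:3,:3].T+M[:3,3]
    return P@np.array(st["orientation"]).T+np.array(st["ee_pos"])
E
python3 - <<'E'
from h import *
st=env.read_state(); print(st)
for n in ("scene","side","wrist"):
    st=env.read_state()
    im,d=camera(n); cv2.imwrite(f"pics/{n}0.png",im); np.savez(f"{n}0.npz",im=im,d=d)
    ci=camera_info(n); print(n,ci)
    P=cloud(n,d,st)
    for t in ("jig","jig_mouth","jig_stop","jig_post","plate","plate_mouth","plate_fin","rack","pin","pin_head","stub","breaker","jbox","driver"):
        r=models.trace(t,n)
        for q in r[:2]:
            m=q["pixels"]&(d>0)
            if m.sum()<5: continue
            X=P[m]; print(n,t,round(q["confidence"],2),[int(b) for b in q["bbox"]],np.median(X,0).round(3),np.percentile(X,2,axis=0).round(3),np.percentile(X,98,axis=0).round(3))
a=cv2.imread("pics/scene0.png");b=cv2.imread("pics/side0.png")
print(env.read_state()["time"])
E
```

```text
{'time': 0.0, 'joint_positions': array([ 6.35347056e+01,  9.11356469e+00,  9.15744386e+01,  1.91256447e-03,
        7.94238321e+01, -1.20391430e+01]), 'dq': array([ 0.02335666, -0.03867962, -0.00674122,  0.03879283,  0.02622208,
       -0.05126255]), 'joint_torque': array([ 1.11889813e-04, -3.96010745e+01, -3.31423116e+01, -9.11734901e-05,
        8.65666108e-03,  7.62143202e-07]), 'ee_pos': array([0.14299196, 0.55629737, 0.23028815]), 'orientation': array([[-9.68467820e-01,  2.49137058e-01, -8.99247323e-04],
       [ 2.49138294e-01,  9.68466369e-01, -1.73272068e-03],
       [ 4.39205856e-04, -1.90212117e-03, -9.99998095e-01]]), 'wrist_force': array([ 0.90389087, -0.2264046 ,  0.42538554]), 'moment': array([-0.01018636, -0.04439742,  0.05520409]), 'finger_force': 0.0, 'finger_gap': 0.9969532546731874}
scene {'vertical_fov': 49.80782178099385, 'cx': 257.97568072864067, 'cy': 187.5057491751024, 'R': array([[ 0.67863754,  0.73445191, -0.00561114],
       [ 0.58261616, -0.5429609 , -0.60477423],
       [-0.44722422,  0.40715336, -0.7963772 ]]), 't': array([-0.38809494, -0.27978016,  1.61
[... 3609 characters left out ...]
.046] [ 0.726 -0.039  0.006] [0.782 0.026 0.077]
side jbox 0.55 [309, 246, 355, 285] [ 0.721 -0.268  0.044] [ 0.687 -0.3    0.008] [ 0.769 -0.22   0.047]
side driver 0.58 [254, 160, 274, 184] [0.74  0.175 0.022] [0.731 0.136 0.004] [0.766 0.237 0.029]
wrist {'vertical_fov': 65.70646984690485, 'cx': 251.5154570825233, 'cy': 191.66130770177298, 'mount': array([[-5.39656097e-04, -9.63498426e-01, -2.67713450e-01,
         6.70242151e-02],
       [ 9.99998590e-01, -9.41910032e-05, -1.67680202e-03,
         6.15603035e-04],
       [ 1.59037991e-03, -2.67713977e-01,  9.63497118e-01,
        -1.43024779e-01],
       [ 0.00000000e+00,  0.00000000e+00,  0.00000000e+00,
         1.00000000e+00]])}
2.25
```

Run:
```python
from h import *
S=np.load("scene0.npz");T=np.load("side0.npz")
a=cv2.resize(S["im"][115:285,130:355],None,fx=2.6,fy=2.6,interpolation=cv2.INTER_CUBIC)[:, :400+185]
cv2.imwrite("pics/sc1.png",a)
for n,D in(("scene",S),("side",T)):
    P=cloud(n,D["d"]); ok=D["d"]>0
    def sel(x0,x1,y0,y1,z0,z1):
        m=ok&(P[...,0]>x0)&(P[...,0]<x1)&(P[...,1]>y0)&(P[...,1]<y1)&(P[...,2]>z0)&(P[...,2]<z1); return P[m]
    def rep(l,X):
        if len(X)<4: print(n,l,len(X));return
        c,s,ang=cv2.minAreaRect(X[:,:2].astype(np.float32)*1000)
        print(n,l,len(X),"mean",X.mean(0).round(4),"rect",np.round(c,1),np.round(s,1),round(ang,1))
    rep("fin",sel(.48,.61,-.18,.02,.056,.066))
    rep("pbush",sel(.48,.61,-.18,.02,.034,.046))
    rep("plate",sel(.48,.61,-.18,.02,.005,.012))
    rep("jtop",sel(.45,.65,.08,.36,.098,.112))
    rep("rails",sel(.45,.65,.08,.36,.009,.018))
    rep("pinhead",sel(.5,.58,-.4,-.3,.174,.19))
    rep("rack",sel(.4,.6,-.42,-.28,.046,.055))
    rep("stub",sel(.44,.5,-.38,-.3,.095,.11))
```

```text
scene fin 46 mean [ 0.5499 -0.1279  0.0603] rect [ 549.6 -127.8] [11.7 45.2] 8.5
scene pbush 100 mean [ 0.5424 -0.0583  0.0393] rect [550.4 -81.2] [ 34.7 133.1] 12.4
scene plate 636 mean [ 0.5501 -0.0821  0.0082] rect [545.1 -80.7] [187.1 129. ] 88.6
scene jtop 221 mean [0.5403 0.2631 0.1031] rect [543.1 258. ] [49.7 97.8] 7.6
scene rails 362 mean [0.5484 0.2198 0.0123] rect [542.7 214.4] [130.  200.3] 4.3
scene pinhead 45 mean [ 0.5383 -0.3483  0.1789] rect [ 537.1 -348.3] [19.  16.4] 39.2
scene rack 627 mean [ 0.5113 -0.3461  0.0501] rect [ 502.5 -342.6] [ 60.1 133.8] 80.7
scene stub 31 mean [ 0.4673 -0.3376  0.0993] rect [ 467.4 -336.9] [14.8 19.6] 35.2
side fin 59 mean [ 0.551  -0.1276  0.0597] rect [ 550.8 -126.4] [10.9 46.6] 4.1
side pbush 123 mean [ 0.5427 -0.0583  0.0396] rect [549.2 -82.3] [ 32.8 132.9] 9.9
side plate 865 mean [ 0.5422 -0.085   0.0084] rect [546.4 -75.5] [ 81.8 153.5] 6.1
side jtop 199 mean [0.5411 0.2621 0.1034] rect [541.6 258.3] [ 48.6 103.2] 3.3
side rails 415 mean [0.5421 0.2286 0.0123] rect [553.6 212.1] [202.4 132.3] 89.4
side pinhead 78 mean [ 0.5384 -0.3485  0.1795] rect [ 539.1 -347.5] [18.2 18.2] 75.8
side rack 1374 mean [ 0.5029 -0.3447  0.0502] rect [ 505.1 -341.1] [ 62.7 131.1] 81.2
side stub 74 mean [ 0.4694 -0.3364  0.0995] rect [ 469.5 -335.7] [21.6 16.7] 68.0
```

View pics/sc1.png

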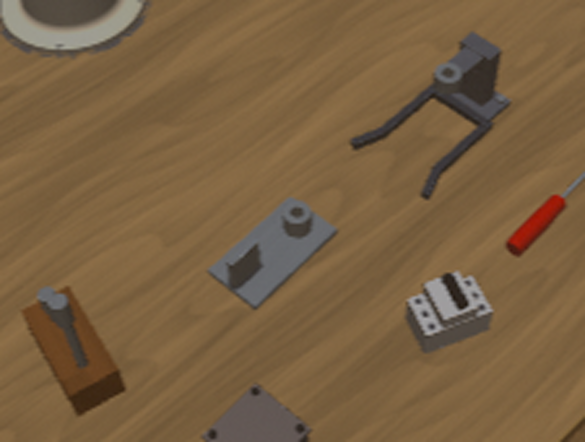

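servo_tool --commands '[[[-0.486,-0.275,-0.03,1.22],[-0.486,-0.275,-0.03,1.22],[-0.486,-0.275,-0.03,1.22],[-0.486,-0.275,-0.03,1.22],[-0.486,-0.275,-0.03,1.22],[-0.486,-0.275,-0.03,1.22],[-0.486,-0.275,-0.03,1.22],[-0.486,-0.275,-0.03,1.22],[-0.486,-0.275,-0.03,1.22],[-0.486,-0.275,-0.03,1.22],[-0.486,-0.275,-0.03,1.22],[-0.486,-0.275,-0.03,1.22],[-0.486,-0.275,-0.03,1.22],[-0.486,-0.275,-0.03,1.22],[-0.486,-0.275,-0.03,1.22],[-0.486,-0.275,-0.03,1.22],[-0.486,-0.275,-0.03,1.22],[-0.486,-0.275,-0.03,1.22],[-0.486,-0.275,-0.03,1.22],[-0.486,-0.275,-0.03,1.22]]]' --jaw 0.06

```text
time: 3.92
ee_pos: [0.5448, 0.1704, 0.2614]
orientation: [[-0.1, 0.995, 0.0], [0.995, 0.1, 0.0], [0.0, 0.0, -1.0]]
wrist_force: [0.3, 0.4, 0.8]
finger_gap: 0.702
finger_force: 0.0
```

```bash
cat >> h.py <<'E'
def local(X,o,yaw):
    c,s=np.cos(np.radians(yaw)),np.sin(np.radians(yaw)); d=X[:,:2]-np.array(o)
    return np.c_[d@[c,s], d@[-s,c], X[:,2]]*1000
def circ(X):  # fit circle centre
    A=np.c_[2*X[:,:2],np.ones(len(X))]; s=np.linalg.lstsq(A,(X[:,:2]**2).sum(1),rcond=None)[0]
    return s[:2],np.sqrt(s[2]+s[:2]@s[:2])
def jigrep(P,ok,o,yaw):
    L=local(P[ok],o,yaw); m=(abs(L[:,0])<160)&(abs(L[:,1])<90); L=L[m]
    R=L[(L[:,2]>8)&(L[:,2]<16)]
    for sg in(1,-1):
        E=[]
        for x in range(-66,26,6):
            q=R[(R[:,0]>=x)&(R[:,0]<x+6)&(R[:,1]*sg>30)&(R[:,1]*sg<60)]
            if len(q)>2: E.append([x+3,(q[:,1]*sg).min()*sg,(q[:,1]*sg).max()*sg])
        E=np.array(E)
        if len(E)>3: print("rail",sg,"inner fit",np.polyfit(E[:,0],E[:,1],1).round(4),"outer",np.polyfit(E[:,0],E[:,2],1).round(4),len(E))
    q=R[(abs(R[:,1])<35)&(R[:,0]>15)&(R[:,0]<50)]
    if len(q): print("stop x min/max",np.percentile(q[:,0],[2,98]).round(1),len(q))
    q=L[(L[:,2]>97)&(L[:,2]<112)]
    if len(q): print("top n",len(q),"z",np.median(q[:,2]),"x",np.percentile(q[:,0],[1,99]).round(1)); 
    b=q[q[:,0]<25]
    print("bushing y",np.percentile(b[:,1],[1,99]).round(1),"x",np.percentile(b[:,0],[1,99]).round(1))
    b=q[q[:,0]>56]
    if len(b): print("post y",np.percentile(b[:,1],[2,98]).round(1),"x",np.percentile(b[:,0],[2,98]).round(1))
E
python3 - <<'E'
from h import *
st=env.read_state(); im,d=camera("wrist"); P=cloud("wrist",d,st); ok=d>0
np.savez("wrist1.npz",im=im,d=d,P=P); cv2.imwrite("pics/w1.png",im)
for t in("jig_mouth","jig_stop","plate_mouth"):
  for q in models.trace(t,"wrist")[:1]: print(t,q["confidence"],q["bbox"])
jigrep(P,ok,(.545,.227),95)
for n in("scene","side"):
    D=np.load(n+"0.npz"); print(n); jigrep(cloud(n,D["d"]),D["d"]>0,(.545,.227),95)
E
```

```text
jig_mouth 0.59 [204.0, 44.7, 302.6, 200.1]
jig_stop 0.75 [203.6, 45.3, 301.9, 202.1]
plate_mouth 0.58 [208.6, 271.0, 261.6, 319.3]
rail 1 inner fit [-2.18000e-02  4.14301e+01] outer [-1.31000e-02  5.32942e+01] 16
rail -1 inner fit [-9.30000e-03 -4.14141e+01] outer [-1.05000e-02 -5.29371e+01] 16
stop x min/max [32.  49.7] 333
top n 3125 z 103.68177105981002 x [-12.9  81.1]
bushing y [-16.4  16.7] x [-14.8  24.8]
post y [-24.5  23.3] x [56.4 81.2]
scene
rail 1 inner fit [2.47000e-02 4.69246e+01] outer [-5.30000e-03  5.53034e+01] 14
rail -1 inner fit [ 1.31000e-02 -3.96858e+01] outer [-2.0000e-04 -4.9192e+01] 16
stop x min/max [29.1 49.5] 72
top n 231 z 103.01700557119106 x [-17.2  79.1]
bushing y [-14.9  19.3] x [-18.3  23.8]
post y [-22.2  25.5] x [56.8 79.6]
side
rail 1 inner fit [-1.33000e-02  4.31207e+01] outer [-1.19000e-02  5.29757e+01] 14
rail -1 inner fit [  0.0429 -40.0046] outer [-1.62000e-02 -5.08371e+01] 15
stop x min/max [28.8 49.4] 78
top n 211 z 103.270406947043 x [-18.4  79.5]
bushing y [-16.9  17.3] x [-19.4  24.1]
post y [-23.5  23.8] x [56.2 80.1]
```

View pics/w1.png

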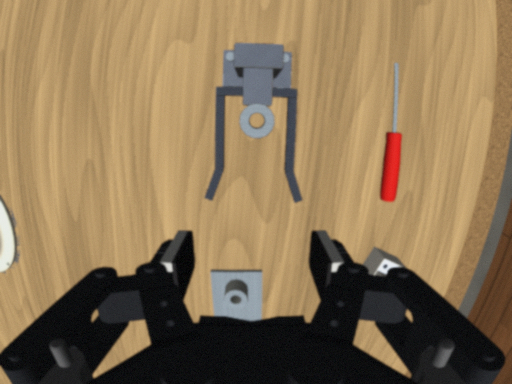

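servo_tool --commands '[[[-0.297,-0.024,0.12,0],[-0.297,-0.024,0.12,0],[-0.297,-0.024,0.12,0],[-0.297,-0.024,0.12,0],[-0.297,-0.024,0.12,0],[-0.297,-0.024,0.12,0],[-0.297,-0.024,0.12,0],[-0.297,-0.024,0.12,0],[-0.297,-0.024,0.12,0],[-0.297,-0.024,0.12,0],[-0.297,-0.024,0.12,0],[-0.297,-0.024,0.12,0],[-0.297,-0.024,0.12,0]]]'

```text
time: 5.2
ee_pos: [0.5514, -0.1274, 0.1421]
orientation: [[-0.101, 0.995, 0.001], [0.995, 0.101, -0.0], [-0.0, 0.001, -1.0]]
wrist_force: [-0.5, 1.0, 0.4]
finger_gap: 0.699
finger_force: 0.0
```

Run:
```python
from h import *
st=env.read_state(); im,d=camera("wrist"); P=cloud("wrist",d,st); ok=d>0
np.savez("wrist2.npz",im=im,d=d,P=P); cv2.imwrite("pics/w2.png",im)
print(st["time"],st["ee_pos"],st["wrist_force"],np.degrees(np.arctan2(st["orientation"][1,0],st["orientation"][0,0])))
m=models.trace("plate","wrist")[0]; print(m["confidence"],m["bbox"])
for n,Pc,mm in[("wrist",P,ok)]+[(n,cloud(n,np.load(n+"0.npz")["d"]),np.load(n+"0.npz")["d"]>0) for n in("scene","side")]:
    X=Pc[mm]; X=X[(abs(X[:,0]-.546)<.06)&(abs(X[:,1]+.08)<.1)]
    for l,z0,z1 in(("fin",.054,.066),("bush",.034,.046),("plate",.004,.013)):
        q=X[(X[:,2]>z0)&(X[:,2]<z1)]
        if l=="bush": q=q[q[:,1]>-.075]; 
        if len(q)>5:
            c,s,a=cv2.minAreaRect(q[:,:2].astype(np.float32)*1000); print(n,l,len(q),np.median(q[:,2]).round(4),np.round(c,1),np.round(s,1),round(a,1))
```

```text
5.2 [ 0.55140688 -0.12735497  0.14205959] [-0.45676987  1.04558832  0.36805517] 95.77742700643121
0.81 [208.3, 47.9, 292.4, 221.6]
wrist fin 700 0.0605 [ 551.6 -124.8] [ 9.6 44.9] 6.0
wrist bush 1176 0.0402 [541.7 -30.8] [35.1 35.3] 7.2
wrist plate 11275 0.0085 [546.4 -75.3] [ 80.7 150.5] 6.1
scene fin 49 0.06 [ 549.6 -127.8] [11.7 45.2] 8.5
scene bush 75 0.0391 [538.  -33.9] [32.3 35.9] 48.1
scene plate 721 0.0079 [546.8 -80.6] [117.7 194.8] 2.5
side fin 62 0.0596 [ 550.8 -126.4] [10.9 46.6] 4.1
side bush 92 0.0396 [540.7 -33.2] [33.1 33.2] 5.9
side plate 899 0.0084 [549.7 -71.6] [105.7 164.4] 1.2
```

View pics/w2.png

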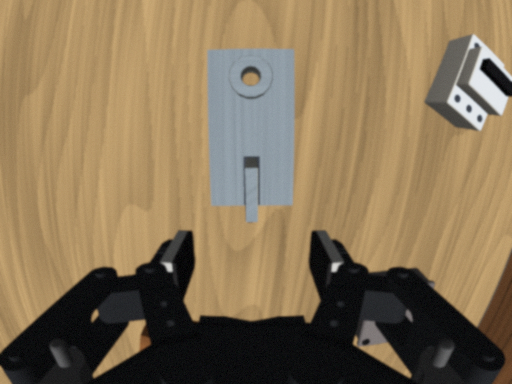

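servo_tool --commands '[[[0.001,0,0.04,-0.004],[0.001,0,0.08,-0.004],[0.001,0,0.105,-0.004],[0.001,0,0.118,-0.004],[0.001,0,0.118,-0.004],[0.001,0,0.118,-0.004]]]'

```text
time: 5.8
ee_pos: [0.5513, -0.1274, 0.024]
orientation: [[-0.103, 0.995, 0.001], [0.995, 0.103, -0.0], [-0.0, 0.001, -1.0]]
wrist_force: [0.1, -0.6, 0.0]
finger_gap: 0.706
finger_force: 0.0
```

servo_tool --commands '[[[0,0,0,0],[0,0,0,0],[0,0,0,0],[0,0,0,0],[0,0,0,0],[0,0,0,0],[0,0,0,0],[0,0,0,0],[0,0,0,0]]]' --jaw 0.0

```text
time: 6.55
ee_pos: [0.5516, -0.128, 0.0247]
orientation: [[-0.103, 0.995, 0.001], [0.995, 0.103, -0.001], [-0.001, 0.001, -1.0]]
wrist_force: [-0.9, -0.1, 6.7]
finger_gap: 0.107
finger_force: 60.2
```

servo_tool --commands '[[[0.005,0.001,0,0.002],[0.015,0.0025,0,0.004],[0.027,0.0045,0,0.007],[0.039,0.0065,0,0.01],[0.051,0.0085,0,0.013],[0.063,0.0105,0,0.016],[0.075,0.0125,0,0.019],[0.087,0.0145,0,0.022],[0.099,0.0165,0,0.025],[0.111,0.0185,0,0.028],[0.123,0.02,0,0.03],[0.133,0.0215,0,0.03],[0.141,0.023,0,0.03],[0.146,0.0237,0,0.03],[0.146,0.0237,0,0.03],[0.146,0.0237,0,0.03]]]'

```text
time: 7.88
ee_pos: [0.5607, 0.0199, 0.0247]
orientation: [[-0.073, 0.997, 0.003], [0.997, 0.073, -0.001], [-0.001, 0.003, -1.0]]
wrist_force: [0.6, -0.6, 5.8]
finger_gap: 0.106
finger_force: 60.0
```

```bash
cat > chk.py <<'E'
from h import *
st=env.read_state(); print(st["time"],st["ee_pos"],st["wrist_force"].round(1),st["moment"].round(2),np.degrees(np.arctan2(st["orientation"][1,0],st["orientation"][0,0])))
for n in("wrist","side"):
    st=env.read_state(); im,d=camera(n); P=cloud(n,d,st); X=P[d>0]
    q=X[(abs(X[:,0]-.55)<.09)&(X[:,1]>.0)&(X[:,1]<.26)&(X[:,2]>.034)&(X[:,2]<.045)]
    print(n,"bush",len(q),[np.round(v,1) for v in cv2.minAreaRect(q[:,:2].astype(np.float32)*1000)] if len(q)>5 else "")
    if n=="wrist":
        q=X[(abs(X[:,0]-.55)<.06)&(X[:,1]>-.02)&(X[:,1]<.26)&(X[:,2]>.004)&(X[:,2]<.0105)]
        print("plate",len(q),[np.round(v,1) for v in cv2.minAreaRect(q[:,:2].astype(np.float32)*1000)])
        jigrep(P,d>0,(.545,.228),94.2)
    cv2.imwrite(f"pics/{n}_{st['time']:.1f}.png",im)
E
python3 chk.py; ls pics
```

```text
7.8833 [0.56071712 0.01989723 0.02471046] [ 0.6 -0.6  5.8] [-0.09  0.14  0.1 ] 94.20775527141124
wrist bush 4754 [array([557.1,  80.6]), array([ 36.3, 109. ]), np.float64(3.9)]
plate 28803 [array([554.3,  75.4]), array([118.4, 157. ]), np.float64(3.9)]
sc1.png
scene0.png
side0.png
w1.png
w2.png
wrist0.pngTraceback (most recent call last):
  File "chk.py", line 10, in <module>
    jigrep(P,d>0,(.545,.228),94.2)
    ~~~~~~^^^^^^^^^^^^^^^^^^^^^^^^
  File "h.py", line 37, in jigrep
    print("bushing y",np.percentile(b[:,1],[1,99]).round(1),"x",np.percentile(b[:,0],[1,99]).round(1))
                      ~~~~~~~~~~~~~^^^^^^^^^^^^^^^
    return _quantile_unchecked(
        a, q, axis, out, overwrite_input, method, keepdims, weights)
    return _ureduce(a,
                    func=_quantile_ureduce_func,
    ...<5 lines>...
                    overwrite_input=overwrite_input,
                    method=method)
    r = func(a, **kwargs)
    result = _quantile(arr,
                       quantiles=q,
    ...<2 lines>...
                       out=out,
                       weights=wgt)
    slices_having_nans = np.isnan(arr[-1, ...])
                                  ~~~^^^^^^^^^
IndexError: index -1 is out of bounds for axis 0 with size 0
```

```bash
sed -i 's/^    b=q\[q\[:,0\]<25\]/    b=q[q[:,0]<25]\n    if not len(b): return/' h.py
cat > chk.py <<'E'
from h import *
st=env.read_state(); print(st["time"],st["ee_pos"],st["wrist_force"].round(1),st["moment"].round(2),np.degrees(np.arctan2(st["orientation"][1,0],st["orientation"][0,0])))
im,d=camera("wrist"); P=cloud("wrist",d,st); ok=d>0
cv2.imwrite("pics/wrist_%.1f.png"%st["time"],im); np.savez("wl.npz",im=im,d=d,P=P)
L=local(P[ok],(.545,.228),94.2)
for nm,z0,z1,r in(("platetop",6,10,60),("railtop",10.6,14.5,60)):
    q=L[(L[:,2]>z0)&(L[:,2]<z1)&(abs(L[:,1])<r)]
    for x in range(-130,35,15):
        p=q[abs(q[:,0]-x)<2]
        if len(p)>8:
            a=np.sort(p[:,1]); g=np.where(np.diff(a)>8)[0]
            print(nm,x,[(round(s[0],1),round(s[-1],1),len(s)) for s in np.split(a,g+1) if len(s)>3])
q=L[(L[:,2]>6)&(L[:,2]<10)&(abs(L[:,1])<30)]; print("plate front edge x",np.percentile(q[:,0],99.5))
q=L[(L[:,2]>10.6)&(L[:,2]<14.5)&(abs(L[:,1])<30)&(L[:,0]>0)]; print("stop face x",np.percentile(q[:,0],1) if len(q) else None)
E
python3 chk.py; ls pics
```

```text
7.9333 [0.56071945 0.01992464 0.02471354] [-0.3 -0.4  6.1] [-0.1   0.15  0.16] 94.2000683680239
platetop -130 [(np.float64(-40.8), np.float64(39.1), 1049)]
platetop -115 [(np.float64(-41.0), np.float64(-19.4), 274), (np.float64(17.5), np.float64(39.0), 275)]
platetop -100 [(np.float64(-53.8), np.float64(-51.6), 24), (np.float64(-41.2), np.float64(-22.1), 232), (np.float64(20.2), np.float64(39.1), 223), (np.float64(51.9), np.float64(53.7), 19)]
platetop -85 [(np.float64(-48.3), np.float64(-8.5), 372), (np.float64(6.9), np.float64(48.7), 356)]
railtop -130 [(np.float64(-5.6), np.float64(3.6), 12)]
railtop -100 [(np.float64(-60.0), np.float64(-51.4), 97), (np.float64(51.8), np.float64(60.0), 89)]
railtop -85 [(np.float64(-59.6), np.float64(-46.0), 145), (np.float64(46.4), np.float64(59.8), 146)]
plate front edge x -81.44963810360093
stop face x None
sc1.png
scene0.png
side0.png
w1.png
w2.png
wrist0.png
wrist_7.9.png
```

```bash
cp pics/wrist_7.9.png pics/v1.png 2>/dev/null || cp $(ls -t pics/wrist_* | head -1) pics/v1.png
```

```text
(no output)
```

View pics/v1.png

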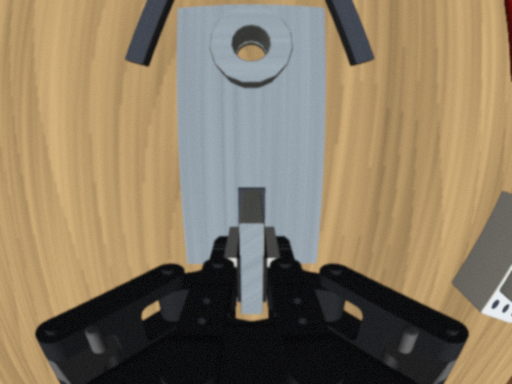

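servo_tool --commands '[[[0.004,-0.0012,0,0],[0.01,-0.0012,0,0],[0.017,-0.0012,0,0],[0.024,-0.0012,0,0],[0.031,-0.0012,0,0],[0.038,-0.0012,0,0],[0.045,-0.0012,0,0],[0.051,-0.0012,0,0],[0.056,-0.0012,0,0],[0.06,-0.0012,0,0],[0.06,-0.0012,0,0],[0.06,-0.0012,0,0]]]'

```text
time: 8.98
ee_pos: [0.5553, 0.0791, 0.0247]
orientation: [[-0.073, 0.997, 0.003], [0.997, 0.073, -0.001], [-0.002, 0.003, -1.0]]
wrist_force: [0.5, -4.5, 6.3]
finger_gap: 0.109
finger_force: 60.1
```

```bash
python3 chk.py
```

```text
8.9833 [0.55525118 0.0791227  0.02469729] [ 0.5 -4.5  6.3] [-0.51  0.12 -0.  ] 94.1888825815961
platetop -130 [(np.float64(-40.0), np.float64(-7.6), 386), (np.float64(8.0), np.float64(40.4), 388)]
platetop -115 [(np.float64(-40.3), np.float64(39.9), 999)]
platetop -100 [(np.float64(-53.6), np.float64(-52.0), 14), (np.float64(-40.1), np.float64(40.3), 1054), (np.float64(52.3), np.float64(53.5), 16)]
platetop -85 [(np.float64(-48.0), np.float64(48.1), 1079)]
platetop -70 [(np.float64(-43.9), np.float64(44.0), 1075)]
platetop -55 [(np.float64(-42.0), np.float64(-18.8), 282), (np.float64(18.6), np.float64(42.0), 284)]
platetop -40 [(np.float64(-41.5), np.float64(-21.0), 244), (np.float64(21.3), np.float64(41.9), 248)]
platetop -25 [(np.float64(-41.6), np.float64(42.0), 757)]
railtop -130 [(np.float64(-7.0), np.float64(-5.8), 21), (np.float64(5.7), np.float64(7.4), 22)]
railtop -100 [(np.float64(-59.9), np.float64(-52.0), 95), (np.float64(52.6), np.float64(59.9), 93)]
railtop -85 [(np.float64(-59.8), np.float64(-46.3), 159), (np.float64(46.7), np.float64(60.0), 164)]
railtop -70 [(np.float64(-54.5), np.float64(-41.6), 160), (np.float64(41.9), np.float64(55.6), 157)]
railtop -55 [(np.float64(-53.3), np.float64(-41.0), 151), (np.float64(41.2), np.float64(53.6), 156)]
railtop -40 [(np.float64(-53.0), np.float64(-41.1), 155), (np.float64(41.4), np.float64(53.3), 147)]
railtop -25 [(np.float64(-53.2), np.float64(-41.0), 137), (np.float64(41.4), np.float64(53.7), 139)]
plate front edge x -21.7531521552046
stop face x None
```

servo_tool --commands '[[[0.004,0,0,0],[0.01,0,0,0],[0.017,0,0,0],[0.024,0,0,0],[0.031,0,0,0],[0.037,0,0,0],[0.042,0,0,0],[0.045,0,0,0],[0.046,0,0,0],[0.046,0,0,0]]]'

```text
time: 9.87
ee_pos: [0.5519, 0.1245, 0.0247]
orientation: [[-0.073, 0.997, 0.003], [0.997, 0.073, -0.002], [-0.002, 0.003, -1.0]]
wrist_force: [0.6, -6.1, 6.2]
finger_gap: 0.106
finger_force: 60.2
```

servo_tool --commands '[[[0.001,0,0,0],[0.002,0,0,0],[0.003,0,0,0],[0.004,0,0,0],[0.004,0,0,0]]]'

```text
time: 10.28
ee_pos: [0.5517, 0.1281, 0.0247]
orientation: [[-0.073, 0.997, 0.003], [0.997, 0.073, -0.003], [-0.003, 0.003, -1.0]]
wrist_force: [0.1, -8.0, 6.3]
finger_gap: 0.109
finger_force: 60.2
```

```bash
python3 chk.py | grep -v -e '-1[0-9][0-9] \['
```

```text
10.2833 [0.55168932 0.12809934 0.02469356] [ 0.1 -8.   6.3] [-1.04  0.07  0.03] 94.17913042233614
platetop -85 [(np.float64(-47.5), np.float64(-7.7), 379), (np.float64(8.0), np.float64(48.1), 375)]
platetop -70 [(np.float64(-43.4), np.float64(43.1), 1024)]
platetop -55 [(np.float64(-41.6), np.float64(42.0), 1075)]
platetop -40 [(np.float64(-41.6), np.float64(41.9), 1133)]
platetop -25 [(np.float64(-41.8), np.float64(42.0), 1143)]
platetop -10 [(np.float64(-41.9), np.float64(-15.2), 314), (np.float64(15.3), np.float64(42.2), 324)]
platetop 5 [(np.float64(-41.7), np.float64(-22.1), 236), (np.float64(22.3), np.float64(42.5), 233)]
platetop 20 [(np.float64(-41.7), np.float64(-32.7), 84), (np.float64(32.4), np.float64(42.3), 87)]
railtop -85 [(np.float64(-59.8), np.float64(-46.6), 139), (np.float64(-7.1), np.float64(-5.9), 15), (np.float64(6.2), np.float64(7.4), 19), (np.float64(46.8), np.float64(60.0), 139)]
railtop -70 [(np.float64(-54.4), np.float64(-41.8), 146), (np.float64(42.2), np.float64(55.3), 146)]
railtop -55 [(np.float64(-53.1), np.float64(-41.2), 149), (np.float64(41.5), np.float64(53.8), 160)]
railtop -40 [(np.float64(-53.3), np.float64(-40.9), 157), (np.float64(41.7), np.float64(53.6), 157)]
railtop -25 [(np.float64(-53.0), np.float64(-40.9), 161), (np.float64(41.4), np.float64(53.3), 160)]
railtop -10 [(np.float64(-53.4), np.float64(-40.9), 158), (np.float64(41.1), np.float64(53.6), 159)]
railtop 5 [(np.float64(-53.2), np.float64(-41.0), 154), (np.float64(41.2), np.float64(53.7), 147)]
railtop 20 [(np.float64(-53.5), np.float64(-40.9), 146), (np.float64(41.1), np.float64(53.4), 146)]
plate front edge x 8.856334489540325
stop face x None
```

servo_tool --commands '[[[0.001,0,0,0],[0.0015,0,0,0],[0.002,0,0,0],[0.0025,0,0,0],[0.003,0,0,0],[0.003,0,0,0]]]'

```text
time: 10.83
ee_pos: [0.5515, 0.131, 0.0247]
orientation: [[-0.073, 0.997, 0.003], [0.997, 0.073, -0.003], [-0.003, 0.003, -1.0]]
wrist_force: [0.4, -7.6, 6.1]
finger_gap: 0.107
finger_force: 60.2
```

servo_tool --commands '[[[0.0005,0,0,0],[0.001,0,0,0],[0.0015,0,0,0],[0.002,0,0,0],[0.002,0,0,0]]]'

```text
time: 11.25
ee_pos: [0.5515, 0.1316, 0.0247]
orientation: [[-0.073, 0.997, 0.003], [0.997, 0.073, -0.005], [-0.005, 0.002, -1.0]]
wrist_force: [-0.2, -14.3, 7.0]
finger_gap: 0.109
finger_force: 60.3
```

servo_tool --commands '[[[0.0005,0,0,0],[0.001,0,0,0],[0.0015,0,0,0],[0.002,0,0,0],[0.002,0,0,0]]]'

```text
time: 11.67
ee_pos: [0.5514, 0.1316, 0.0248]
orientation: [[-0.073, 0.997, 0.002], [0.997, 0.073, -0.008], [-0.008, 0.002, -1.0]]
wrist_force: [-0.6, -23.1, 8.3]
finger_gap: 0.111
finger_force: 60.4
```

Run:
```python
from h import *
P0=np.load("wl.npz")["P"]
for n in("side","scene"):
    im,d=camera(n); np.savez(n+"1.npz",im=im,d=d)
    P=cloud(n,d); L=local(P[d>0],(.545,.228),94.2)
    for nm,z0,z1 in(("plate",6,10),("rail",10.6,14.5),("pbush",36,43),("top",99,108)):
        q=L[(L[:,2]>z0)&(L[:,2]<z1)&(abs(L[:,1])<30)&(L[:,0]>-30)&(L[:,0]<60)]
        print(n,nm,len(q),np.percentile(q[:,:2],[1,99],axis=0).round(1).tolist() if len(q) else "")
im=np.load("side1.npz")["im"]; cv2.imwrite("pics/v2.png",cv2.resize(im[130:230,150:290],None,fx=5,fy=5,interpolation=cv2.INTER_CUBIC))
```

```text
side plate 32 [[-28.3, -15.6], [48.8, 29.9]]
side rail 10 [[-28.3, 9.0], [55.4, 29.9]]
side pbush 21 [[-17.7, -2.2], [58.6, 25.3]]
side top 67 [[-7.9, -5.9], [58.7, 23.5]]
scene plate 75 [[-26.7, -28.6], [56.0, 24.4]]
scene rail 55 [[-19.6, -29.7], [57.0, 27.5]]
scene pbush 57 [[-17.6, -19.3], [55.7, 19.5]]
scene top 149 [[-20.2, -18.5], [59.0, 25.8]]
```

View pics/v2.png

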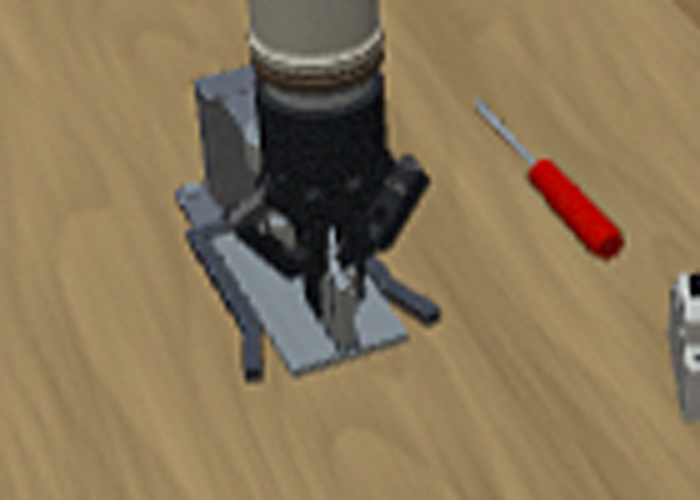

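servo_tool --commands '[[[-0.001,0,0,0],[-0.002,0,0,0],[-0.0025,0,0,0],[-0.0025,0,0,0]]]'

```text
time: 12.1
ee_pos: [0.5514, 0.1316, 0.0247]
orientation: [[-0.073, 0.997, 0.003], [0.997, 0.073, -0.004], [-0.004, 0.002, -1.0]]
wrist_force: [0.0, -11.5, 7.2]
finger_gap: 0.11
finger_force: 60.1
```

servo_tool --commands '[[[0,0,0,0],[0,0,0,0],[0,0,0,0],[0,0,0,0],[0,0,0,0],[0,0,0,0]]]' --jaw 0.045

```text
time: 12.6
ee_pos: [0.5496, 0.1346, 0.0231]
orientation: [[-0.073, 0.997, -0.0], [0.997, 0.073, 0.0], [0.0, -0.0, -1.0]]
wrist_force: [0.0, 0.4, -0.1]
finger_gap: 0.531
finger_force: 0.0
```

servo_tool --commands '[[[0,0,-0.02,0],[0,0,-0.05,0],[0,0,-0.09,0],[0,0,-0.13,0],[0,0,-0.17,0],[0,0,-0.19,0],[0,0,-0.2,0],[0,0,-0.2,0]]]'

```text
time: 13.27
ee_pos: [0.5512, 0.1345, 0.2259]
orientation: [[-0.073, 0.997, 0.005], [0.997, 0.073, 0.0], [-0.0, 0.005, -1.0]]
wrist_force: [-0.3, -0.3, -0.5]
finger_gap: 0.529
finger_force: 0.0
```

```bash
python3 chk.py | grep -v -e '\-1[0-9][0-9] \[' | head -30; cp $(ls -t pics/wrist_*|head -1) pics/v3.png
python3 - <<'E'
from h import *
D=np.load("wl.npz"); jigrep(D["P"],D["d"]>0,(.545,.228),94.2)
L=local(D["P"][D["d"]>0],(.545,.228),94.2)
q=L[(L[:,2]>99)&(L[:,2]<108)&(L[:,0]<8)&(abs(L[:,1])<20)]
h=cv2.convexHull(q[:,:2].astype(np.float32))[:,0]; h=h[h[:,0]<6]; print("outer circ",circ(h))
# hole in top ring: pixels below 95 mm surrounded
ins=L[(np.hypot(L[:,0]-1,L[:,1])<9)&(L[:,2]<95)]; print("hole pts",len(ins),ins[:,:2].mean(0) if len(ins) else "")
r=np.hypot(q[:,0],q[:,1]);
E
```

```text
13.2667 [0.5511894  0.13446322 0.22588219] [-0.3 -0.3 -0.5] [ 0.03 -0.07  0.01] 94.19213124059965
platetop -85 [(np.float64(-47.4), np.float64(-7.8), 80), (np.float64(8.1), np.float64(40.2), 80)]
platetop -70 [(np.float64(-42.1), np.float64(42.3), 184)]
platetop -55 [(np.float64(-40.8), np.float64(39.4), 191)]
platetop -40 [(np.float64(-39.1), np.float64(41.7), 241)]
platetop -25 [(np.float64(-41.4), np.float64(41.6), 213)]
platetop -10 [(np.float64(-40.1), np.float64(-13.7), 67), (np.float64(13.8), np.float64(40.3), 67)]
platetop 5 [(np.float64(-38.8), np.float64(-23.2), 43), (np.float64(23.2), np.float64(41.5), 45)]
platetop 20 [(np.float64(-41.3), np.float64(-22.0), 51), (np.float64(22.0), np.float64(40.1), 55)]
railtop -85 [(np.float64(-59.2), np.float64(-48.0), 27), (np.float64(-6.6), np.float64(-6.5), 4), (np.float64(48.4), np.float64(59.5), 27)]
railtop -70 [(np.float64(-54.0), np.float64(-42.9), 33), (np.float64(-6.5), np.float64(6.7), 15), (np.float64(42.9), np.float64(54.2), 27)]
railtop -55 [(np.float64(-52.5), np.float64(-36.7), 37), (np.float64(41.5), np.float64(52.6), 3
[... 320 characters left out ...]
t64(-53.0), np.float64(-40.7), 36), (np.float64(42.0), np.float64(54.1), 30)]
railtop 20 [(np.float64(-52.8), np.float64(-41.9), 38), (np.float64(42.0), np.float64(53.0), 37)]
plate front edge x 56.7766473002361
stop face x 8.948473759510666
rail 1 inner fit [-6.60000e-03  3.04597e+01] outer [1.9000e-03 5.3325e+01] 16
rail -1 inner fit [ 6.10000e-03 -3.03986e+01] outer [-4.3000e-03 -5.3038e+01] 16
stop x min/max [15.7 49. ] 592
top n 3707 z 103.54604160193911 x [-14.4  77.8]
bushing y [-16.1  16.4] x [-15.3  24.8]
post y [-23.6  23.9] x [56.4 78. ]
outer circ (array([0.9003331 , 0.08661694]), np.float64(17.48249789583138))
hole pts 164 [ 6.04391862 -0.06616179]grep: warning: stray \ before -
```

View pics/v3.png

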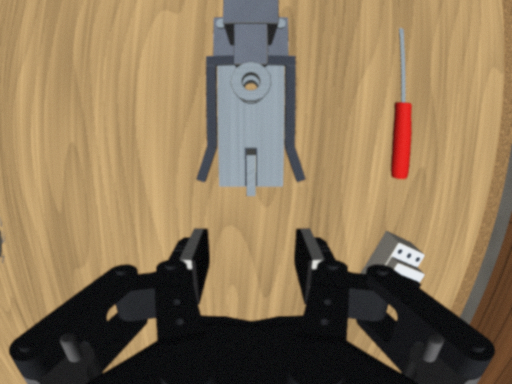

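servo_tool --commands '[[[-0.02,-0.002,-0.034,0],[-0.055,-0.005,-0.034,0],[-0.095,-0.009,-0.034,0],[-0.135,-0.013,-0.034,0],[-0.175,-0.017,-0.034,0],[-0.215,-0.021,-0.034,0],[-0.255,-0.025,-0.034,0],[-0.295,-0.029,-0.034,0],[-0.335,-0.033,-0.034,0],[-0.375,-0.037,-0.034,0],[-0.41,-0.041,-0.034,0],[-0.44,-0.044,-0.034,0],[-0.455,-0.045,-0.034,0],[-0.462,-0.045,-0.034,0],[-0.462,-0.045,-0.034,0],[-0.462,-0.045,-0.034,0]]]' --jaw 0.06

```text
time: 14.65
ee_pos: [0.5386, -0.3283, 0.256]
orientation: [[-0.074, 0.997, -0.002], [0.997, 0.074, 0.002], [0.002, -0.001, -1.0]]
wrist_force: [-0.2, 0.6, 0.4]
finger_gap: 0.703
finger_force: 0.0
```

Run:
```python
from h import *
st=env.read_state(); im,d=camera("wrist"); P=cloud("wrist",d,st); cv2.imwrite("pics/w4.png",im)
print(st["time"],st["ee_pos"],st["orientation"].round(4).tolist())
for t in("pin","pin_head","stub"):
    for q in models.trace(t,"wrist")[:2]: print(t,round(q["confidence"],2),np.round(q["bbox"]),np.median(P[q["pixels"]&(d>0)],0).round(4))
X=P[d>0]
for nm,o,z0,z1 in(("pin",(.539,-.348),.172,.19),("stub",(.469,-.336),.094,.106),("shank",(.539,-.348),.06,.13)):
    q=X[(np.hypot(X[:,0]-o[0],X[:,1]-o[1])<.03)&(X[:,2]>z0)&(X[:,2]<z1)]
    if len(q)>5: print(nm,len(q),q.mean(0).round(4),np.median(q[:,2]),[np.round(v,1) for v in cv2.minAreaRect(q[:,:2].astype(np.float32)*1000)])
```

```text
14.65 [ 0.53863596 -0.32826497  0.25597584] [[-0.0737, 0.9973, -0.0015], [0.9973, 0.0737, 0.0023], [0.0024, -0.0013, -1.0]]
pin_head 0.67 [237. 176. 257. 232.] [ 0.5367 -0.3424  0.1747]
stub 0.74 [178. 168. 201. 190.] [ 0.4727 -0.3325  0.0997]
pin 509 [ 0.5359 -0.3462  0.1797] 0.18026965111804577 [array([ 535.8, -347.3]), array([18.7, 19.3]), np.float64(6.0)]
stub 268 [ 0.4714 -0.3341  0.0999] 0.10017176732532675 [array([ 471.1, -334.5]), array([18.8, 17.6]), np.float64(1.5)]
shank 182 [ 0.5378 -0.3424  0.0965] 0.09792367461093303 [array([ 537.7, -343.5]), array([ 5.9, 11.5]), np.float64(82.9)]
```

servo_tool --commands '[[[-0.01,-0.003,0,0],[-0.019,-0.003,0.01,0],[-0.019,-0.003,0.04,0],[-0.019,-0.003,0.075,0],[-0.019,-0.003,0.1,0],[-0.019,-0.003,0.115,0],[-0.019,-0.003,0.115,0],[-0.019,-0.003,0.115,0]]]'

```text
time: 15.52
ee_pos: [0.5364, -0.349, 0.1411]
orientation: [[-0.072, 0.997, -0.002], [0.997, 0.072, 0.001], [0.002, -0.002, -1.0]]
wrist_force: [0.3, -0.5, 0.5]
finger_gap: 0.706
finger_force: 0.0
```

servo_tool --commands '[[[0,0,0,0],[0,0,0,0],[0,0,0,0],[0,0,0,0],[0,0,0,0],[0,0,0,0],[0,0,0,0],[0,0,0,0]]]' --jaw 0.0

```text
time: 16.18
ee_pos: [0.538, -0.3497, 0.1441]
orientation: [[-0.073, 0.997, 0.003], [0.997, 0.073, -0.002], [-0.002, 0.002, -1.0]]
wrist_force: [-0.1, 0.4, 6.4]
finger_gap: 0.213
finger_force: 58.5
```

servo_tool --commands '[[[0,0,-0.008,0],[0,0,-0.025,0],[0,0,-0.045,0],[0,0,-0.07,0],[0,0,-0.095,0],[0,0,-0.12,0],[0,0,-0.135,0],[0,0,-0.14,0],[0,0,-0.14,0]]]'

```text
time: 16.93
ee_pos: [0.5372, -0.3492, 0.2836]
orientation: [[-0.073, 0.997, 0.001], [0.997, 0.073, -0.001], [-0.001, 0.001, -1.0]]
wrist_force: [-0.1, 0.7, -2.6]
finger_gap: 0.213
finger_force: 59.0
```

servo_tool --commands '[[[0.005,0.0,0,0],[0.015,0.001,0,0],[0.03,0.003,0,0],[0.05,0.004,0,0],[0.075,0.006,0,0],[0.105,0.009,0,0],[0.135,0.012,0,0],[0.165,0.014,0,0],[0.195,0.017,0,0],[0.225,0.02,0,0],[0.255,0.022,0,0],[0.285,0.025,0,0],[0.315,0.027,0,0],[0.345,0.03,0,0],[0.375,0.033,0,0],[0.4,0.035,0,0],[0.42,0.037,0,0],[0.435,0.038,0,0],[0.443,0.039,0,0],[0.445,0.039,0,0]]]'

```text
time: 18.6
ee_pos: [0.5424, 0.0998, 0.2815]
orientation: [[-0.075, 0.997, -0.002], [0.997, 0.075, 0.0], [0.001, -0.002, -1.0]]
wrist_force: [0.1, 0.7, -2.7]
finger_gap: 0.219
finger_force: 59.0
```

servo_tool --commands '[[[0.005,0.001,0,0],[0.02,0.002,0,0],[0.04,0.004,0,0],[0.065,0.006,0,0],[0.09,0.008,0,0],[0.11,0.01,0,0],[0.123,0.011,0,0],[0.129,0.011,0,0],[0.13,0.011,0,0],[0.13,0.011,0,0],[0.13,0.011,0,0],[0.13,0.011,0,0]]]'

```text
time: 19.6
ee_pos: [0.5452, 0.2271, 0.2823]
orientation: [[-0.072, 0.997, 0.0], [0.997, 0.072, -0.0], [-0.0, 0.0, -1.0]]
wrist_force: [-0.8, -0.0, -2.2]
finger_gap: 0.22
finger_force: 59.0
```

```bash
cat > pinchk.py <<'E'
from h import *
import sys
st=env.read_state(); print(st["time"],st["ee_pos"],st["wrist_force"].round(1),np.degrees(np.arctan2(st["orientation"][1,0],st["orientation"][0,0])))
e=st["ee_pos"]
for n in("scene","side","wrist"):
    s=env.read_state(); im,d=camera(n); P=cloud(n,d,s); ok=d>0; np.savez(n+"p.npz",im=im,d=d,P=P); cv2.imwrite(f"pics/{n}_p{st['time']:.1f}.png",im)
    X=P[ok]
    near=X[(np.hypot(X[:,0]-e[0],X[:,1]-e[1])<.025)]
    for z in np.arange(.108,e[2]-.01,.012):
        q=near[abs(near[:,2]-z)<.006]
        if len(q)>3: print(n,"z%.3f"%z,len(q),q.mean(0)[:2].round(4), np.ptp(q[:,:2],axis=0).round(4))
    L=local(X,(.545,.228),94.2); q=L[(L[:,2]>100)&(L[:,2]<107)&(abs(L[:,1])<22)&(L[:,0]<20)&(L[:,0]>-22)]
    if len(q)>5: print(n,"bush top",len(q),np.percentile(q[:,:2],[2,98],axis=0).round(1).tolist())
E
python3 pinchk.py
```

```text
19.6 [0.54516727 0.22711342 0.28234229] [-0.8 -0.  -2.2] 94.10402205892115
scene z0.108 53 [0.5426 0.2291] [0.0349 0.0438]
scene z0.168 10 [0.5446 0.2246] [0.0107 0.0065]
scene z0.180 9 [0.5462 0.2248] [0.0075 0.0063]
scene z0.192 10 [0.5456 0.2252] [0.0077 0.0088]
scene z0.204 14 [0.5448 0.2251] [0.0111 0.0083]
scene z0.216 8 [0.5436 0.2254] [0.0106 0.0063]
scene z0.228 14 [0.5459 0.2251] [0.0112 0.0099]
scene z0.240 10 [0.5447 0.2245] [0.0085 0.0088]
scene z0.252 10 [0.5441 0.2243] [0.0098 0.0064]
scene z0.264 8 [0.5463 0.2249] [0.008  0.0072]
scene bush top 60 [[-17.9, -13.3], [17.7, 19.3]]
side z0.108 57 [0.5436 0.2288] [0.0344 0.0402]
side z0.156 4 [0.5458 0.2261] [0.0065 0.0028]
side z0.168 12 [0.5446 0.226 ] [0.0096 0.0053]
side z0.180 13 [0.5457 0.2253] [0.0109 0.0093]
side z0.192 13 [0.5434 0.2256] [0.0087 0.0105]
side z0.204 13 [0.5448 0.225 ] [0.0086 0.007 ]
side z0.216 14 [0.5455 0.2258] [0.0095 0.006 ]
side z0.228 11 [0.5443 0.2251] [0.0108 0.0114]
side z0.240 18 [0.5445 0.2247] [0.0101 0.0079]
side z0.252 14 [0.545  0.2245] [0.0107 0.0068]
side z0.264 15 [0.5442 0.2257] [0.0113 0.0091]
side bush top 61 [[-17.3, -16.0], [19.1, 16.6]]
wrist z0.108 609 [0.5442 0.2339] [0.0349 0.0387]
wrist z0.168 30 [0.5458 0.2357] [0.0106 0.0045]
wrist z0.180 43 [0.5455 0.2356] [0.011  0.0054]
wrist z0.192 54 [0.5457 0.2354] [0.0115 0.0049]
wrist z0.204 57 [0.5457 0.2354] [0.0109 0.004 ]
wrist z0.216 69 [0.5454 0.2352] [0.0111 0.0053]
wrist z0.228 84 [0.5455 0.2351] [0.0113 0.0048]
wrist z0.240 95 [0.5454 0.2351] [0.0112 0.0054]
wrist z0.252 120 [0.5456 0.235 ] [0.0114 0.0049]
wrist z0.264 122 [0.5455 0.235 ] [0.0112 0.0053]
wrist bush top 599 [[-12.0, -15.7], [19.1, 16.3]]
```

servo_tool --commands '[[[-0.0012,-0.0007,0,0],[-0.0012,-0.0007,0.01,0],[-0.0012,-0.0007,0.022,0],[-0.0012,-0.0007,0.034,0],[-0.0012,-0.0007,0.042,0],[-0.0012,-0.0007,0.047,0],[-0.0012,-0.0007,0.052,0],[-0.0012,-0.0007,0.057,0],[-0.0012,-0.0007,0.06,0],[-0.0012,-0.0007,0.06,0]]]'

```text
time: 20.58
ee_pos: [0.5441, 0.2269, 0.2216]
orientation: [[-0.073, 0.997, -0.001], [0.997, 0.073, -0.0], [-0.0, -0.001, -1.0]]
wrist_force: [-0.8, -0.7, -1.4]
finger_gap: 0.221
finger_force: 59.0
```

servo_tool --commands '[[[0,0,0.003,0],[0,0,0.006,0],[0,0,0.009,0],[0,0,0.012,0],[0,0,0.012,0]]]'

```text
time: 21.0
ee_pos: [0.5439, 0.2268, 0.2095]
orientation: [[-0.073, 0.997, -0.001], [0.997, 0.073, -0.0], [-0.0, -0.001, -1.0]]
wrist_force: [0.7, 0.1, -1.1]
finger_gap: 0.215
finger_force: 59.0
```

```bash
python3 pinchk.py | grep -v scene
python3 - <<'E'
import cv2,numpy as np
w=np.load("wristp.npz")["im"][120:384,130:380]; s=np.load("sidep.npz")["im"][110:215,160:260]
a=cv2.resize(w,(379,400)); b=cv2.resize(s,(381,400),interpolation=cv2.INTER_CUBIC); cv2.imwrite("pics/v5.png",np.hstack([a,b]))
E
```

```text
21.0 [0.54394917 0.22684064 0.20947242] [ 0.7  0.1 -1.1] 94.1820640448148
side z0.108 58 [0.5428 0.2254] [0.0341 0.0419]
side z0.120 14 [0.5443 0.2256] [0.0113 0.0063]
side z0.132 9 [0.5432 0.2253] [0.0076 0.0044]
side z0.144 15 [0.5428 0.2261] [0.009  0.0119]
side z0.156 13 [0.5444 0.2246] [0.0111 0.0083]
side z0.168 12 [0.5438 0.2255] [0.0101 0.006 ]
side z0.180 11 [0.5431 0.2251] [0.0079 0.0092]
side z0.192 14 [0.5431 0.2238] [0.0095 0.0075]
side bush top 54 [[-16.9, -15.3], [17.3, 16.6]]
wrist z0.108 998 [0.5441 0.2346] [0.035  0.0379]
wrist z0.120 55 [0.5447 0.235 ] [0.0113 0.0053]
wrist z0.132 59 [0.5448 0.2349] [0.011  0.0044]
wrist z0.144 69 [0.5444 0.2348] [0.011  0.0054]
wrist z0.156 84 [0.5447 0.2347] [0.0113 0.0046]
wrist z0.168 96 [0.5445 0.2346] [0.0112 0.005 ]
wrist z0.180 115 [0.5447 0.2345] [0.0113 0.0048]
wrist z0.192 122 [0.5445 0.2345] [0.0113 0.0058]
wrist bush top 963 [[-11.3, -15.9], [19.8, 16.3]]
```

View pics/v5.png

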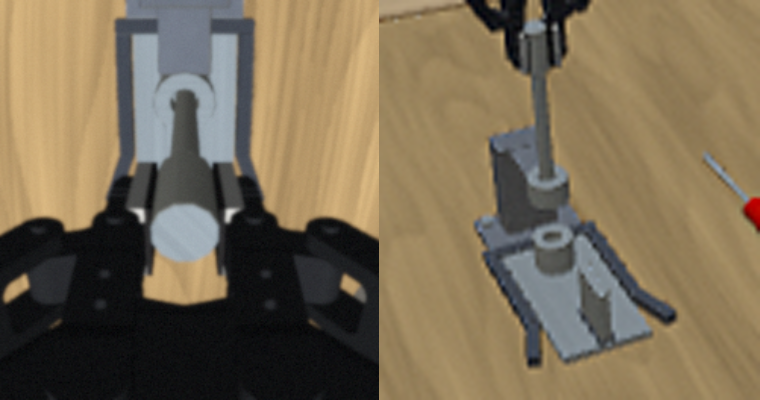

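servo_tool --commands '[[[0,0,0.005,0],[0,0,0.011,0],[0,0,0.017,0],[0,0,0.023,0],[0,0,0.028,0],[0,0,0.032,0],[0,0,0.034,0],[0,0,0.034,0]]]'

```text
time: 21.82
ee_pos: [0.544, 0.2268, 0.1755]
orientation: [[-0.073, 0.997, -0.001], [0.997, 0.073, -0.0], [-0.0, -0.001, -1.0]]
wrist_force: [-1.2, 1.1, -1.9]
finger_gap: 0.223
finger_force: 59.0
```

servo_tool --commands '[[[0,0,0.002,0],[0,0,0.004,0],[0,0,0.006,0],[0,0,0.008,0],[0,0,0.01,0],[0,0,0.01,0]]]'

```text
time: 22.32
ee_pos: [0.544, 0.2269, 0.1657]
orientation: [[-0.073, 0.997, -0.001], [0.997, 0.073, -0.0], [-0.0, -0.001, -1.0]]
wrist_force: [0.6, -0.4, -1.8]
finger_gap: 0.218
finger_force: 59.0
```

servo_tool --commands '[[[0,0,0.002,0],[0,0,0.005,0],[0,0,0.008,0],[0,0,0.011,0],[0,0,0.014,0],[0,0,0.017,0],[0,0,0.02,0],[0,0,0.023,0],[0,0,0.0255,0],[0,0,0.0265,0],[0,0,0.0265,0],[0,0,0.0265,0],[0,0,0.0265,0],[0,0,0.0265,0]]]'

```text
time: 23.48
ee_pos: [0.5445, 0.227, 0.1401]
orientation: [[-0.073, 0.997, 0.0], [0.997, 0.073, 0.0], [0.0, 0.0, -1.0]]
wrist_force: [-0.5, 0.1, -1.7]
finger_gap: 0.219
finger_force: 59.0
```

```bash
python3 pinchk.py | grep -v scene
python3 - <<'E'
from h import *
w=np.load("wristp.npz"); P=w["P"]; e=env.read_state()["ee_pos"]
for n in("wrist","side","scene"):
    D=np.load(n+"p.npz"); X=D["P"][D["d"]>0]
    q=X[(np.hypot(X[:,0]-e[0],X[:,1]-e[1])<.014)&(X[:,2]>.16)&(X[:,2]<.19)]
    if len(q)>5: print(n,"head top z",len(q),np.percentile(q[:,2],[50,80,95]).round(4))
a=cv2.resize(w["im"][120:384,130:380],(379,400)); b=cv2.resize(np.load("sidep.npz")["im"][110:215,160:260],(381,400),interpolation=cv2.INTER_CUBIC); cv2.imwrite("pics/v6.png",np.hstack([a,b]))
E
```

```text
23.4833 [0.54452356 0.2269692  0.14005788] [-0.5  0.1 -1.7] 94.18120586898026
side z0.108 58 [0.5433 0.2255] [0.0342 0.0413]
side z0.120 12 [0.5441 0.2246] [0.0105 0.0045]
side bush top 53 [[-19.5, -16.2], [15.7, 16.2]]
wrist z0.108 1638 [0.5441 0.2369] [0.0351 0.0336]
wrist z0.120 132 [0.5448 0.2344] [0.0114 0.0056]
wrist bush top 1521 [[-5.7, -15.9], [19.6, 16.4]]
wrist head top z 2771 [0.1761 0.1775 0.1852]
side head top z 46 [0.1749 0.1772 0.1855]
scene head top z 28 [0.1728 0.1772 0.1822]
```

View pics/v6.png

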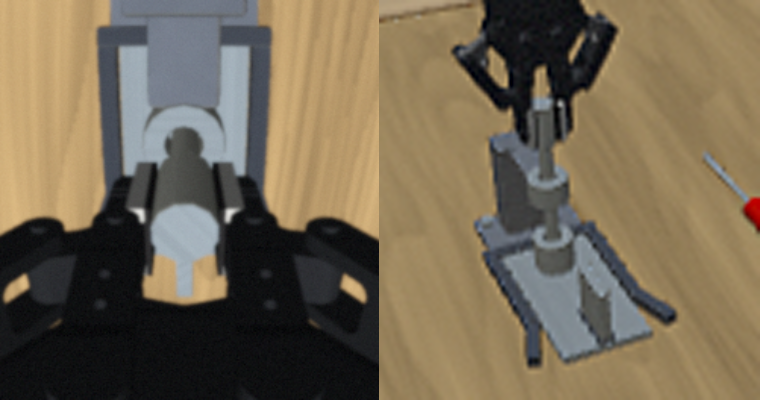

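```bash
python3 -c "
from station import env
s=env.read_state(); print(s['ee_pos'],abs(s['dq']).max(),s['wrist_force']); print(env.sign_off())"
```

```text
[0.54444262 0.22696166 0.1399644 ] 0.14043196288900311 [-0.22677806 -1.40079752 -2.55214258]
the job is handed in; nothing more can be done
None
```

The plate is home against the stop, and the long pin is held upright and still through both bushings with its tip about 11 mm above the bench. The job was handed in at about 24 s; sign-off gave no verdict.

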